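# Hold a jiko's ash-drawer catch open with its T-key

### The job

Lift the T-handled key up off its two hooks, put its shaft down into the upright steel socket beside the jiko, and turn it while pushing until the fin on the shaft slips into the socket's slot. Then keep pushing it down against the spring until its collar sits on the socket's rim, and finish while still gripping the handle upright and holding it fully down. Leave the tongs, the pot lid and the plastic tub where they are.

Things in the scene. Friction and masses are not known exactly. Their poses are not given: they have to be found in the camera images.
- key_grip (a point): Centre of the T-key's wooden handle bar: 120 mm long (own y), 22 mm thick (own x), 26 mm high (own z). From the middle of its underside a steel shaft of 16 mm diameter runs 110 mm down. The fin on the shaft points along own +x. At the start the key hangs upright, the underside of its bar on the stand's two hooks. Whole key 0.15 to 0.3 kg.
- key_tip (a point): Lower end of the T-key's shaft, on its axis, 123 mm below key_grip; same axes. The last 10 mm taper to 7 mm diameter. A fin 6 mm wide stands out along own +x to 14 mm from the axis; it runs from 20 to 40 mm above the tip. A collar, 30 mm in diameter, 6 mm thick, has its underside 52 mm above the tip.
- tkey: The whole T-key (see key_grip, key_tip); origin at the shaft's tip, z up the shaft, +x towards the fin.
- stand: Fixed dark steel hook stand, origin on the slab below the hanging key. Base 120 x 130 x 8 mm. Two hooks, 10 mm wide, 45 mm either side (own y) of the middle, carry the bar 150 mm above the slab; their posts stand 50 mm away on own +x, up to 154 mm, and their tips, on own -x, turn up to 164 mm. Nothing is above the handle.
- socket_mouth (a point): Centre of the mouth of the upright fixed steel socket, level with its rim, 85 mm above the slab. Socket 48 mm across, bore 18.4 mm. A slot for the fin, 9.5 mm wide, reaching 15.5 mm from the axis, runs down one side of the bore and is seen in the rim. Site axes are the jiko's, not the slot's: the slot points anywhere within 0.6 rad (35 degrees) either side of own +x.
- socket_stop (a point): Top of the spring plunger at rest, in the socket, 40 mm below the rim (fixed point, jiko's axes). Turned wrong, the fin stops on the rim with the tip 20 mm deep; lined up with the slot (within about 0.1 rad) it can go on down; the collar meets the rim with the tip 52 mm deep. The socket's foot plate is 120 x 120 x 22 mm.
- catch (a joint): Travel of the spring plunger down the socket, m: 0 at rest (top 40 mm below the rim), grows downward, 0.012 when the key's collar sits on the rim; it springs back when let go. Takes about 3 N to start and 9 N at 0.012.
- jiko: Fixed round charcoal stove, origin on the slab under its middle, up to 280 mm across and 360 mm high; ash drawer on own +x, a grill grate leaning on own +y, the socket 280 mm off on own -y (and 30 mm towards own -x). A thin catch rod, 38 mm up, runs from the socket 200 mm along own +x and then back to the drawer.
- tongs: Bystander: steel spring tongs lying flat, about 300 x 90 x 16 mm, origin under the middle, jaws on own +x.
- pot_lid: Bystander: round aluminium pot lid lying flat, 180 mm across, 46 mm high with its knob, origin under the middle.
- tub: Bystander: empty clear plastic tub with white snap lid, 174 x 128 x 81 mm, origin under the middle.
Things that resemble listed ones, but are neither listed nor needed, are in the scene too. Of the things that look like the stand, the middle-sized one is meant. What is shaped like the tkey but yellow is not meant.

How it is judged (in metres and radians):
On the way, in this order (a step that is already met when the one before it is completed fails the run):
1. the key is lifted off its hooks in the fingers: its handle more than 15 mm up and clear of the stand (z of key_grip in the frame of stand above 0.178 m and contact force between tkey and stand below 0.1 N and contact force between tkey and the fingers above 1 N), for 0.1 s.
2. the fin has slipped into the slot: the tip is more than 27 mm deep in the socket (z of key_tip in the frame of socket_mouth below -0.027 m and horizontal distance between key_tip and socket_mouth below 0.004 m), for 0.1 s.
At the end, for the whole second after the job is handed in: The key stands in the socket within 4 mm of its axis and upright within 5 degrees, its tip at least 49 mm deep (collar within 3 mm of the rim) with the spring plunger pushed down at least 9.5 mm of 12, still, and gripped by the fingers with more than 2 N, through the last second (value of joint catch above 0.0095 m and z of key_tip in the frame of socket_mouth below -0.049 m and horizontal distance between key_tip and socket_mouth below 0.004 m and angle between key_grip's own z axis and vertical below 0.09 rad and contact force between tkey and the fingers above 2 N and linear speed of tkey below 0.02 m/s); the arm keeps its last pose, push and grip.
It fails at once if a bystander (tongs, pot lid or tub) is shifted by more than 20 mm (distance of any of tongs, pot_lid, tub from where it was at the start of the episode above 0.02 m).
It also fails if it takes over 54 s, if anything falls off the work surface, if the arm or the gripper's body presses on something with over 40 N, if the wrist force passes 120 N, or if a joint passes its speed limit or range.

### The arm

A 6-joint arm with a two-finger parallel gripper is mounted at the origin on the work surface. World frame = base frame: x ahead of the robot, y to its left, z up, the work surface at z = 0. Lengths are in m, angles in degrees, forces in N, time in s.
With the tool pointing down it reaches from about 0.25 to 0.775 m from the base axis. Payload 8.9 kg.
Tool frame: the origin (TCP) lies on the centre line of the jaws, within the pads' length; the fingertips stand 19 mm ahead of it and the grasp point (between the pads) is the TCP; z points along the fingers, y is the direction in which the jaws open and shut (so a half turn about z gives the same grasp; the last joint's range is limited). The gripper opens to 85 mm and grips with 20 to 120 N. Pads are 22 mm wide; open, the fingers measure 114 mm over their backs; the gripper's body (76 mm by 85 mm) begins 54 mm behind the grasp point. The pads swing forward as they close: fully open they stand 13 mm farther back than shut.
Start: joints at [62.034, 16.656, -8.789, 64.555, 0, 82.019], TCP at [0.179, 0.493, 0.25] pointing down, gripper open.
Joint ranges: [-144.48, 144.48], [-52.06, 99.96], [-74.48, 78.29], [-112.23, 115.85], [-86.99, 84.42], [-180, 180]. Speed limits (degrees/s): [127.2, 127.2, 159.86, 180, 180, 180].

### API

Orientations are given as a 3x3 rotation matrix whose columns are the frame's x, y, z axes.
In Python, from rig import r gives the robot as it stands. The module is installed in compiled form; this text tells all that it offers.
- The arm moves only by the shell command python3 -m crank 'ROWS' [FORCE]. ROWS is JSON, a list of rows, each a list of 5 numbers: the closure, from -1 (fully open) to 1 (shut), then the shift along the tool's x, y, z in mm, then the turn about the tool's z in rad. A call has 1 to 5 rows; each row is the pose to reach, as a shift and turn from the pose commanded when the call began, along the tool's axes at that moment; what a row does not reach only later rows make up. A row lasts 1/10 s, in which the tool goes at most 50 mm and 8.59 degrees, less where a joint would pass 70% of its speed; a pose out of reach is approached as far as the arm can. A call with a gripper value outside its range is refused whole. The fingers move at their own pace and stop on an object; FORCE is the grip in N (left out, the last holds). Time passes only in rows, so rows that repeat a pose let the fingers close. It gives the time, the measured TCP pose, the force and the opening at its end, in the units of the state.
- r.observe(): the state, without advancing time (a new reading comes with each control period).
- r.grab_frame(name): name is "scene" or "side" or "wrist"; returns a dict with "frame" (384x512x3 uint8, red, green, blue), "range_z" (384x512 float32, m along the optical axis (not along the pixel's ray), 0 where there is no reading), "fovy" (degrees; the focal length in pixels is half the picture's height over the tangent of half this angle, whatever the lens; pixels are square), "cx", "cy" (the principal point, pixels), "xyz" and "orientation" of the camera in the world. Camera axes: x right, y up, looking along -z (the intrinsics and any distortion apply to the point x, -y, -z); pixel columns grow to the right and rows downward; lengths in m; the calibration is good to about 2 mm. A picture is of the moment at which its call begins.
- r.hand_in(): hands the job in, once; it reports no verdict.
The state is a dict: "time": time; "joints": joint angles; "qd": joint speeds; "joint_torque": joint torques, N m; "eef_pos": TCP position; "eef_rot": TCP orientation; "ft_force": force on the tool from outside, world axes, zero at the start; "moment": the same for the moment, N m; "width": finger opening in m.
Only numpy, scipy, OpenCV 4.12 (cv2) and the standard library are available. Lean on these libraries where they do the work, as an engineer would, in place of code of your own. Each camera call takes 0.05 s, during which the arm holds its last target.

## Working session

There is one attempt and no reset: what is moved stays moved. The work goes in short steps, Python scripts to look and compute and a shell command to move; the robot and the scene stay as the last step left them, time stands still between calls to the robot, and variables do not carry over. Pictures are saved under pics/ and viewed, and the job is handed in when it is done.

```bash
mkdir -p pics
cat > h.py <<'E'
import numpy as np, cv2
from rig import r
def grab(n,tag):
    f=r.grab_frame(n); cv2.imwrite(f'pics/{tag}.png',f['frame'][:,:,::-1]); np.savez(f'pics/{tag}.npz',**f); return f
def load(tag): return dict(np.load(f'pics/{tag}.npz'))
def foc(f): return f['frame'].shape[0]/2/np.tan(np.radians(float(f['fovy']))/2)
def ray(f,u,v):
    F=foc(f); d=np.array([(u-f['cx'])/F,-(v-f['cy'])/F,-1.]); return np.array(f['xyz']),np.array(f['orientation'])@d
def plane(f,u,v,z):
    o,d=ray(f,u,v); return o+d*(z-o[2])/d[2]
def pt(f,u,v):
    o,d=ray(f,u,v); return o+d*f['range_z'][int(round(v)),int(round(u))]
def proj(f,p):
    F=foc(f); q=np.array(f['orientation']).T@(np.array(p)-f['xyz']); return f['cx']-F*q[0]/q[2], f['cy']+F*q[1]/q[2]
def cloud(f):
    H,W=f['range_z'].shape; F=foc(f); v,u=np.mgrid[:H,:W]
    d=np.stack([(u-f['cx'])/F,-(v-f['cy'])/F,-np.ones((H,W))],-1)*f['range_z'][...,None]
    return d@np.array(f['orientation']).T+f['xyz']
E
python3 - <<'E'
from h import *
for n in ["scene","side","wrist"]:
    f=grab(n,n+'0'); print(n,{k:f[k] for k in f if k not in('frame','range_z')},(f['range_z']>0).mean())
o=r.observe(); print(o['eef_pos'],o['eef_rot'],o['ft_force'],o['time'])
E
```

```text
scene {'fovy': 48.47483442951149, 'cx': 262.93127472889154, 'cy': 193.16518416904364, 'xyz': array([1.31412833, 0.54342261, 0.8429747 ]), 'orientation': array([[-0.55622238, -0.46902819,  0.68602422],
       [ 0.83098082, -0.32320186,  0.45278189],
       [ 0.00935683,  0.82192038,  0.56952553]])} 0.9756520589192709
side {'fovy': 48.27133511825426, 'cx': 248.72052391211253, 'cy': 190.36513541299425, 'xyz': array([-0.02383416, -1.13819406,  0.91527178]), 'orientation': array([[ 0.91151071,  0.24610642, -0.32951458],
       [-0.41061852,  0.49927568, -0.76296542],
       [-0.02325207,  0.83075594,  0.55615098]])} 0.996246337890625
wrist {'fovy': 63.975161040830066, 'cx': 259.03181218766196, 'cy': 193.6469400756043, 'xyz': array([0.09960923, 0.52273139, 0.3732628 ]), 'orientation': array([[ 3.42725376e-01, -8.87795518e-01, -3.07178181e-01],
       [ 9.39435546e-01,  3.24030326e-01,  1.11647675e-01],
       [ 4.14740096e-04, -3.26838594e-01,  9.45080082e-01]])} 0.9962412516276041
[0.17928574 0.49310181 0.24987427] [[-9.39779083e-01  3.41782178e-01 -4.66109785e-04]
 [ 3.41782469e-01  9.39778676e-01 -8.85295424e-04]
 [ 1.35461838e-04 -9.91290276e-04 -9.99999499e-01]] [ 0.34660655 -0.69549061 -0.31945756] 0.15
```

View pics/scene0.png

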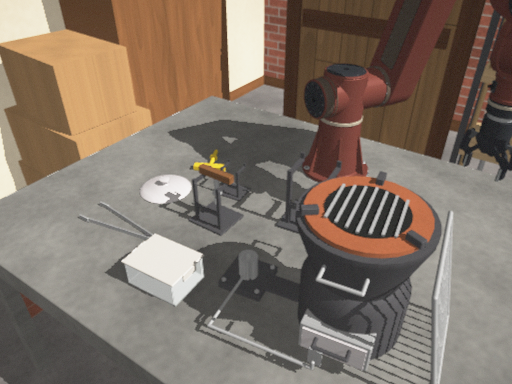

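View pics/side0.png

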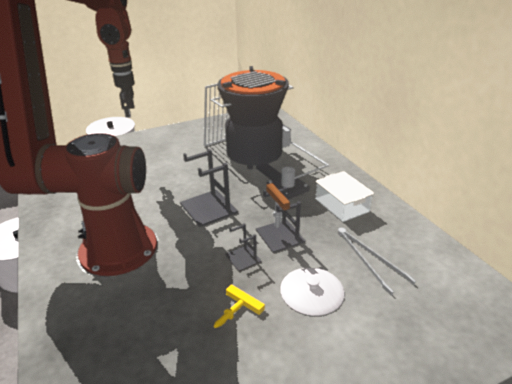

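View pics/wrist0.png

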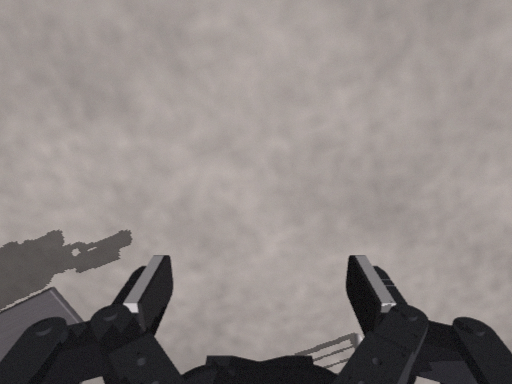

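Key candidates: the brown-handled key on the middle stand (scene 217,175; side 278,195), and the yellow one lying on the slab (side 240,300; scene 210,163), which is excluded. Stand candidates in the side view: large empty (208,190), middle-sized with key (280,225), small (245,250). I choose the brown key on the middle stand. Next I check this in a close crop and measure.

Run:
```python
from h import *
a=load('side0');b=load('scene0')
c1=cv2.resize(a['frame'][140:280,190:330],(560,560),interpolation=cv2.INTER_CUBIC)
c2=cv2.resize(b['frame'][140:340,160:300],(392,560),interpolation=cv2.INTER_CUBIC)
cv2.imwrite('pics/crop1.png',np.hstack([c1[:,:400],c2])[:,:,::-1])
for f,(u0,u1,v0,v1) in((a,(262,292,182,208)),(b,(195,240,160,190))):
    X=cloud(f); hsv=cv2.cvtColor(f['frame'],cv2.COLOR_RGB2HSV)
    m=np.zeros(hsv.shape[:2],bool); m[v0:v1,u0:u1]=True
    m&=(hsv[...,0]<17)&(hsv[...,1]>130)
    P=X[m]; print(m.sum(),np.median(P,0),P.min(0),P.max(0))
    m2=m&(X[...,2]>np.percentile(P[:,2],60)-.004)&(X[...,2]<.2)
    Q=X[m&(X[...,2]>.15)&(X[...,2]<.19)]
    r2=cv2.minAreaRect((Q[:,:2]*1000).astype(np.float32)); print(r2, np.percentile(Q[:,2],[5,50,95]))
    print(cv2.boxPoints(r2))
# socket
for f,(u0,u1,v0,v1) in((a,(278,298,162,190)),(b,(236,262,246,285))):
    X=cloud(f)[v0:v1,u0:u1].reshape(-1,3); Q=X[(X[:,2]>.078)&(X[:,2]<.095)]
    print('sock',len(Q),Q.mean(0),cv2.minEnclosingCircle((Q[:,:2]*1000).astype(np.float32)))
```

```text
214 [ 0.4844222  -0.17696435  0.17434107] [ 0.47485903 -0.23710259  0.02120053] [0.60754773 0.08620277 0.17931282]
((486.8491516113281, -176.9120635986328), (23.59516143798828, 120.26116180419922), 0.5529604554176331) [0.16105782 0.17442004 0.17713679]
[[ 474.4718   -116.89814 ]
 [ 475.63245  -237.1537  ]
 [ 499.2265   -236.926   ]
 [ 498.06586  -116.670425]]
218 [ 0.49440244 -0.16381397  0.17248282] [ 0.3784533  -0.24734282  0.09241384] [1.31412833 0.54342261 0.8429747 ]
((491.6513671875, -169.4197540283203), (24.806764602661133, 115.95654296875), 0.4270918667316437) [0.1569927  0.17248282 0.17526082]
[[ 478.81613  -111.535545]
 [ 479.6805   -227.48888 ]
 [ 504.4866   -227.30396 ]
 [ 503.62222  -111.35063 ]]
sock 85 [0.65463413 0.06010864 0.08356489] ((654.9491577148438, 60.68983840942383), 28.677732467651367)
sock 191 [0.65942857 0.06492887 0.08260779] ((658.10986328125, 65.16669464111328), 26.730926513671875)
```

View pics/crop1.png

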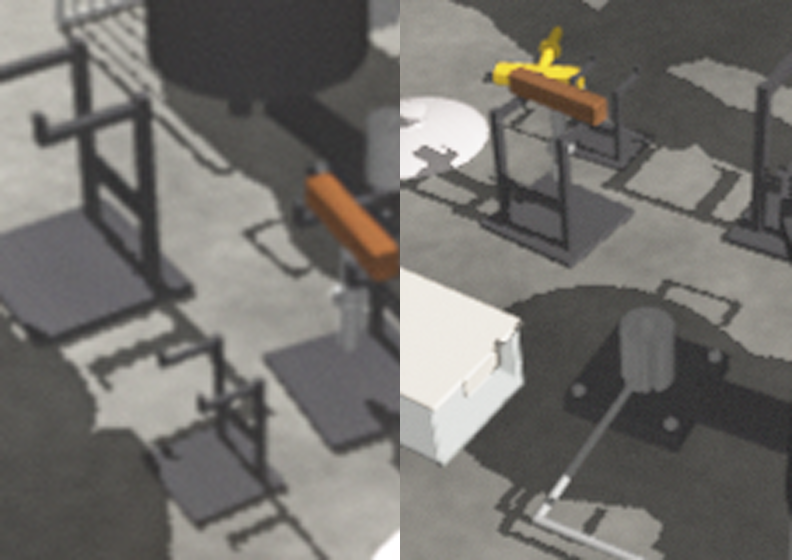

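The crop shows the brown-bar key hanging on the middle stand, steel shaft below it, posts on the far (+x) side. That confirms the choice. Now I work out the jiko direction and check for a clear path.

Run:
```python
from h import *
a=load('side0');b=load('scene0')
for u,v in [(246,278),(238,290),(210,322),(312,365)]: print('rod',u,v,plane(b,u,v,.038))
X=cloud(b); 
for nm,X,sl in(('scene',cloud(b),np.s_[175:250,295:445]),('side',cloud(a),np.s_[65:115,210:300])):
    P=X[sl].reshape(-1,3); P=P[(P[:,2]>.3)&(P[:,2]<.37)]
    print(nm,np.percentile(P,[1,50,99],axis=0).round(3).tolist(), cv2.minEnclosingCircle((P[:,:2]*1000).astype(np.float32)))
# big stand height
P=cloud(a)[140:225,175:235].reshape(-1,3); P=P[P[:,2]>.05]; print(P.min(0),P.max(0),np.percentile(P[:,2],95))
for n,u,v in(('tub',345,185),('lid',313,290),('tongs',345,233)): print(n,pt(a,u,v))
```

```text
rod 246 278 [0.68779076 0.080805   0.038     ]
rod 238 290 [0.73221774 0.08814323 0.038     ]
rod 210 322 [0.84695876 0.09298035 0.038     ]
rod 312 365 [0.81211057 0.34035047 0.038     ]
scene [[0.532, 0.217, 0.317], [0.666, 0.347, 0.345], [0.776, 0.482, 0.359]] ((642.45556640625, 354.7581481933594), 149.6102294921875)
side [[0.508, 0.206, 0.301], [0.621, 0.285, 0.343], [0.764, 0.461, 0.359]] ((629.2907104492188, 360.0570373535156), 162.40438842773438)
[-0.02383416 -1.13819406  0.0505368 ] [0.53916439 0.37883853 0.91527178] 0.20458923348376565
tub [ 0.78774262 -0.11586135  0.08319628]
lid [ 0.46012528 -0.4456904   0.02455216]
tongs [ 0.69337494 -0.26455862  0.00927506]
```

```bash
cat >> h.py <<'E'
def d(target,az=None,o=None):
    o=o or r.observe(); R=np.array(o['eef_rot']); s=R.T@(np.array(target)-o['eef_pos'])*1000
    a=np.degrees(np.arctan2(R[1,1],R[0,1]))
    print('shift mm',s.round(1),'norm',np.linalg.norm(s).round(1),'yaz',a.round(2), 'turn', None if az is None else np.radians(a-az).round(3),'t',o['time'],'pos',np.round(o['eef_pos'],4))
E
python3 -m crank '[[-1,-34,-34,-12,0],[-1,-68,-68,-24,0],[-1,-102,-102,-36,0],[-1,-136,-136,-48,0],[-1,-170,-170,-60,0]]' 40
python3 -m crank '[[-1,-34,-34,0,0],[-1,-68,-68,0,0],[-1,-102,-102,0,0],[-1,-136,-136,0,0],[-1,-170,-170,0,0]]'
python3 - <<'E'
from h import *
d([.488,-.172,.31],0)
E
```

```text
time: 0.65
eef_pos: [0.2813, 0.2738, 0.3107]
eef_rot: [[-0.94, 0.341, 0.0], [0.341, 0.94, -0.0], [-0.0, 0.0, -1.0]]
ft_force: [1.5, -0.8, -0.1]
width: 0.085
time: 1.15
eef_pos: [0.3831, 0.0557, 0.3104]
eef_rot: [[-0.94, 0.342, 0.0], [0.342, 0.94, 0.0], [-0.0, 0.0, -1.0]]
ft_force: [1.0, 1.2, 0.1]
width: 0.0855
shift mm [-176.5 -178.1    0.4] norm 250.7 yaz 70.01 turn 1.222 t 1.15 pos [0.3831 0.0557 0.3104]
```

```bash
python3 -m crank '[[-1,-35,-35,0,0.1],[-1,-70,-70,0,0.2],[-1,-105,-105,0,0.3],[-1,-140,-141,0,0.4],[-1,-176,-178,0,0.5]]'
python3 -m crank '[[-1,0,0,0,0.14],[-1,0,0,0,0.28],[-1,0,0,0,0.42],[-1,0,0,0,0.56],[-1,0,0,0,0.7]]'
python3 -m crank '[[-1,0,0,0,0.022],[-1,0,0,0,0.022]]'
python3 - <<'E'
from h import *
d([.488,-.172,.31],0)
for n in('wrist','side','scene'): grab(n,n+'1')
f=load('wrist1');print(proj(f,[.488,-.172,.176]))
a=load('side1')
cv2.imwrite('pics/crop2.png',cv2.resize(a['frame'][175:260,245:320],(600,680)[:2] if 0 else (525,595),interpolation=cv2.INTER_CUBIC)[:,:,::-1])
E
```

```text
time: 1.65
eef_pos: [0.4869, -0.1702, 0.3101]
eef_rot: [[-0.657, 0.753, 0.0], [0.753, 0.657, 0.0], [0.0, 0.0, -1.0]]
ft_force: [1.1, 0.5, 1.0]
width: 0.0854
time: 2.15
eef_pos: [0.4864, -0.1681, 0.31]
eef_rot: [[-0.016, 1.0, -0.001], [1.0, 0.016, 0.0], [0.0, -0.001, -1.0]]
ft_force: [-0.6, 0.3, -0.6]
width: 0.0858
time: 2.35
eef_pos: [0.4865, -0.168, 0.3102]
eef_rot: [[-0.003, 1.0, -0.0], [1.0, 0.003, 0.0], [0.0, -0.0, -1.0]]
ft_force: [-0.6, -0.1, 0.2]
width: 0.0856
shift mm [-4.   1.5  0.2] norm 4.2 yaz 0.16 turn 0.003 t 2.35 pos [ 0.4865 -0.168   0.3102]
(np.float64(261.15544341901125), np.float64(194.00358154792488))
```

View pics/wrist1.png

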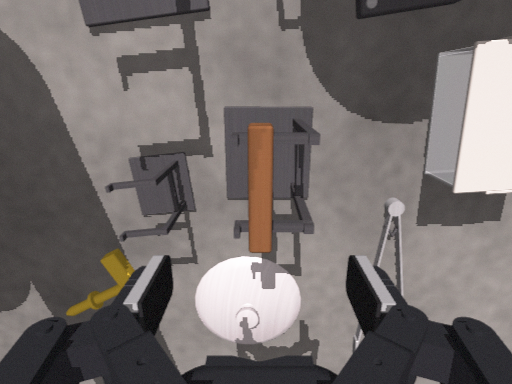

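View pics/crop2.png

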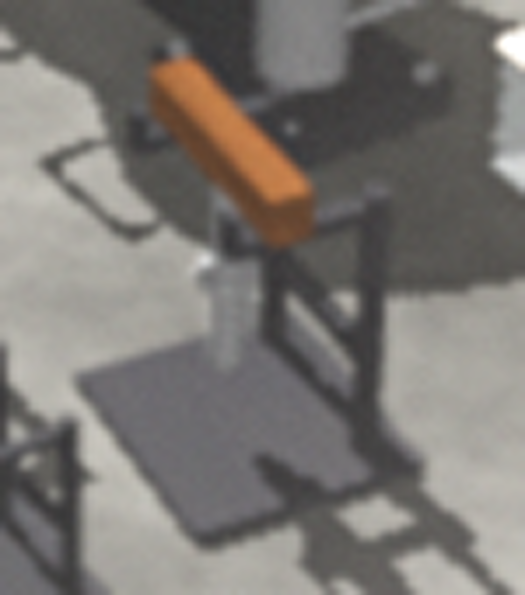

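Wrist view: brown bar from (260,124) to (261,252), centre about (260,188); hook posts on the right (+x), tub top right, lid under the bar's lower end. The side crop shows the shaft and collar, but the fin is unclear. Measure the bar precisely.

Run:
```python
from h import *
for t in('wrist1','side1','scene1'):
    f=load(t); hsv=cv2.cvtColor(f['frame'],cv2.COLOR_RGB2HSV); X=cloud(f)
    m=(hsv[...,0]<17)&(hsv[...,1]>130)&(X[...,2]>.169)&(X[...,2]<.182)&(np.hypot(X[...,0]-.488,X[...,1]+.172)<.08)
    v,u=np.nonzero(m)
    # rays onto bar-top plane
    P=np.array([plane(f,a,b,.176) for a,b in zip(u,v)])
    rr=cv2.minAreaRect((P[:,:2]*1000).astype(np.float32)); print(t,len(u),P.mean(0),rr,np.median(X[m][:,2]))
```

```text
wrist1 2961 [ 0.48692669 -0.16636885  0.176     ] ((487.1158752441406, -171.05831909179688), (20.973831176757812, 118.35071563720703), 0.18467099964618683) 0.17550890685433834
side1 172 [ 0.48460473 -0.18027626  0.176     ] ((484.4985656738281, -177.6781005859375), (119.36554718017578, 25.056140899658203), 89.79946899414062) 0.17474159272385048
scene1 161 [ 0.49507879 -0.16637541  0.176     ] ((496.4234619140625, -165.9617156982422), (26.446517944335938, 121.95774841308594), 1.1386209726333618) 0.17335630917697653
```

```bash
python3 -m crank '[[-0.3,-3,1,40,0],[-0.3,-3,1,80,0],[-0.3,-3,1,110,0],[-0.3,-3,1,130,0],[-0.3,-3,1,144,0]]'
python3 -m crank '[[-0.3,0,0,0,0],[-0.3,0,0,0,0]]'
python3 - <<'E'
from h import *
d([.487,-.171,.165],0); grab('wrist','wrist2'); print(r.observe()['ft_force'])
E
```

```text
time: 3.0
eef_pos: [0.4868, -0.1707, 0.1646]
eef_rot: [[-0.002, 1.0, -0.002], [1.0, 0.002, 0.001], [0.001, -0.002, -1.0]]
ft_force: [0.1, 0.4, 0.5]
width: 0.0551
time: 3.2
eef_pos: [0.4877, -0.1711, 0.1667]
eef_rot: [[-0.001, 1.0, -0.0], [1.0, 0.001, -0.0], [-0.0, -0.0, -1.0]]
ft_force: [-0.1, 0.5, 0.5]
width: 0.0556
shift mm [ 0.1 -0.7  1.7] norm 1.8 yaz 0.06 turn 0.001 t 3.2 pos [ 0.4877 -0.1711  0.1667]
[-0.20561131  0.41249302  1.48996073]
```

View pics/wrist2.png

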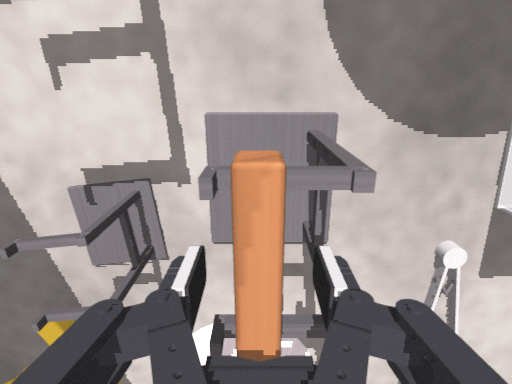

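Bar is centred between the pads (235–283 at row 270, pads at 200 and 320). Close and lift.

```bash
python3 -m crank '[[1,0,0,1,0],[1,0,0,1,0],[1,0,0,1,0],[1,0,0,1,0],[1,0,0,1,0]]' 80
python3 -m crank '[[1,0,0,0,0],[1,0,0,0,0],[1,0,0,0,0]]'
python3 -m crank '[[1,0,0,-15,0],[1,0,0,-30,0],[1,0,0,-50,0],[1,0,0,-75,0],[1,0,0,-75,0]]'
python3 - <<'E'
from h import *
d([.487,-.171,.165],0); print(r.observe()['ft_force'])
for n in('wrist','side','scene'): grab(n,n+'3')
a=load('side3');b=load('scene3')
print(proj(a,[.487,-.171,.14]),proj(b,[.487,-.171,.14]))
c1=cv2.resize(a['frame'][140:260,240:320],(400,600),interpolation=cv2.INTER_CUBIC)
c2=cv2.resize(b['frame'][110:230,180:260],(400,600),interpolation=cv2.INTER_CUBIC)
cv2.imwrite('pics/crop3.png',np.hstack([c1,c2])[:,:,::-1])
E
```

```text
time: 3.75
eef_pos: [0.4879, -0.1713, 0.1661]
eef_rot: [[-0.0, 1.0, 0.001], [1.0, 0.0, -0.001], [-0.001, 0.001, -1.0]]
ft_force: [-1.5, 1.0, 5.6]
width: 0.0208
time: 4.05
eef_pos: [0.4879, -0.1713, 0.1661]
eef_rot: [[-0.0, 1.0, 0.001], [1.0, 0.0, -0.001], [-0.001, 0.001, -1.0]]
ft_force: [-1.4, -0.1, 4.7]
width: 0.0208
time: 4.55
eef_pos: [0.489, -0.1718, 0.243]
eef_rot: [[-0.0, 1.0, 0.004], [1.0, 0.0, -0.002], [-0.002, 0.004, -1.0]]
ft_force: [1.8, -0.0, -2.5]
width: 0.0209
shift mm [ 1.  -2.3 78. ] norm 78.0 yaz 0.01 turn 0.0 t 4.55 pos [ 0.489  -0.1718  0.243 ]
[ 1.78139293 -0.03523194 -2.47748309]
(np.float64(276.4377496593303), np.float64(201.72170743442226)) (np.float64(216.63270651396004), np.float64(179.6040921945465))
```

View pics/crop3.png

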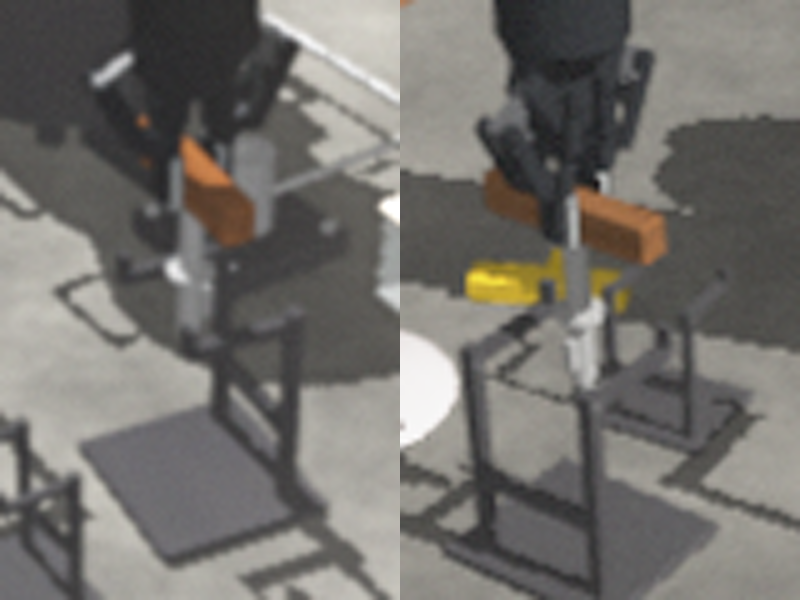

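View pics/wrist3.png

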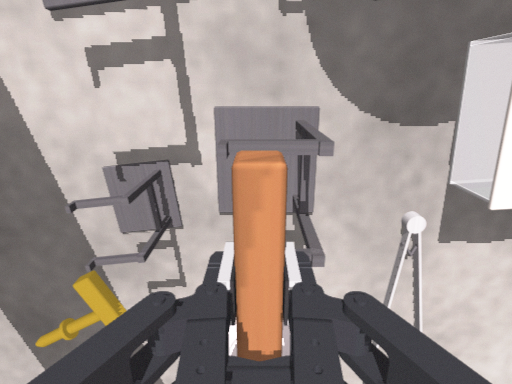

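Lifted: the key hangs upright in the fingers. In the scene crop the fin is at (573,350), to the left of the shaft, which is +x. Now plan the path to the socket for viewing the slot.

Run:
```python
from h import *
a=load('side1');b=load('scene1');w=load('wrist3')
P=cloud(a)[145:222,180:232].reshape(-1,3); P=P[(P[:,2]>.06)&(P[:,2]<.3)&(P[:,1]>-.5)]
print('big stand',np.percentile(P,[1,50,99],axis=0).round(3).tolist())
for dx in(-.07,-.05,.05,.07):
  for dy in (-.02,.02,.05): print(dx,dy,np.round(proj(w,np.array([.489+dx,-.1718+dy,.083])),0))
```

```text
big stand [[0.285, 0.009, 0.062], [0.38, 0.068, 0.171], [0.53, 0.347, 0.209]]
-0.07 -0.02 [188. 201.]
-0.07 0.02 [184. 161.]
-0.07 0.05 [182. 128.]
-0.05 -0.02 [208. 201.]
-0.05 0.02 [206. 161.]
-0.05 0.05 [204. 128.]
0.05 -0.02 [310. 200.]
0.05 0.02 [312. 161.]
0.05 0.05 [314. 128.]
0.07 -0.02 [330. 200.]
0.07 0.02 [333. 160.]
0.07 0.05 [336. 128.]
```

```bash
python3 -m crank '[[1,0,36,-10,0],[1,0,72,-20,0],[1,0,108,-30,0],[1,45,108,-30,0],[1,90,108,-30,0]]'
python3 -m crank '[[1,40,0,0,0],[1,80,0,0,0],[1,110,0,0,0],[1,130,0,0,0],[1,130,0,0,0]]'
python3 - <<'E'
from h import *
import time
d([.597,.05,.26],0)
f=grab('wrist','wrist4'); d([.597,.05,.26],0)
E
```

```text
time: 5.2
eef_pos: [0.596, -0.0807, 0.2678]
eef_rot: [[0.002, 1.0, -0.003], [1.0, -0.002, 0.001], [0.001, -0.003, -1.0]]
ft_force: [0.9, 0.9, -2.2]
width: 0.0207
time: 5.7
eef_pos: [0.5947, 0.0516, 0.2686]
eef_rot: [[-0.003, 1.0, -0.003], [1.0, 0.003, 0.001], [0.001, -0.003, -1.0]]
ft_force: [0.6, -0.5, -2.7]
width: 0.0207
shift mm [-1.6  2.3  8.6] norm 9.1 yaz 0.18 turn 0.003 t 5.7 pos [0.5947 0.0516 0.2686]
shift mm [-0.   2.2  8.8] norm 9.0 yaz 0.12 turn 0.002 t 5.75 pos [0.5949 0.05   0.2688]
```

View pics/wrist4.png

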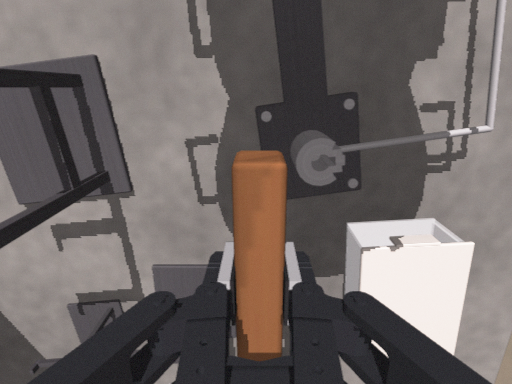

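Socket rim at about (320,163), with the slot on its right. Close crop and fit follow.

Run:
```python
from h import *
f=load('wrist4'); c=f['frame'][120:205,275:380]
g=cv2.resize(c,(735,595),interpolation=cv2.INTER_CUBIC)
g=np.clip(g.astype(float)*2,0,255).astype(np.uint8)
cv2.imwrite('pics/crop4.png',g[:,:,::-1])
X=cloud(f)[120:205,275:380]; m=(abs(X[...,2]-.085)<.006)
print(m.sum()); P=X[m]; print(np.median(P,0)); cs,_=cv2.findContours(m.astype(np.uint8)*255,cv2.RETR_EXTERNAL,cv2.CHAIN_APPROX_NONE)
c=max(cs,key=cv2.contourArea); pts=np.array([plane(f,u+275,v+120,.085)[:2]*1000 for u,v in c[:,0]],np.float32)
print(cv2.minEnclosingCircle(pts),cv2.fitEllipse(pts))
```

```text
1528
[0.6541881  0.06691437 0.08457009]
((656.25537109375, 66.22089385986328), 25.573694229125977) ((655.158203125, 66.09053802490234), (47.649505615234375, 49.120548248291016), 27.056127548217773)
```

View pics/crop4.png

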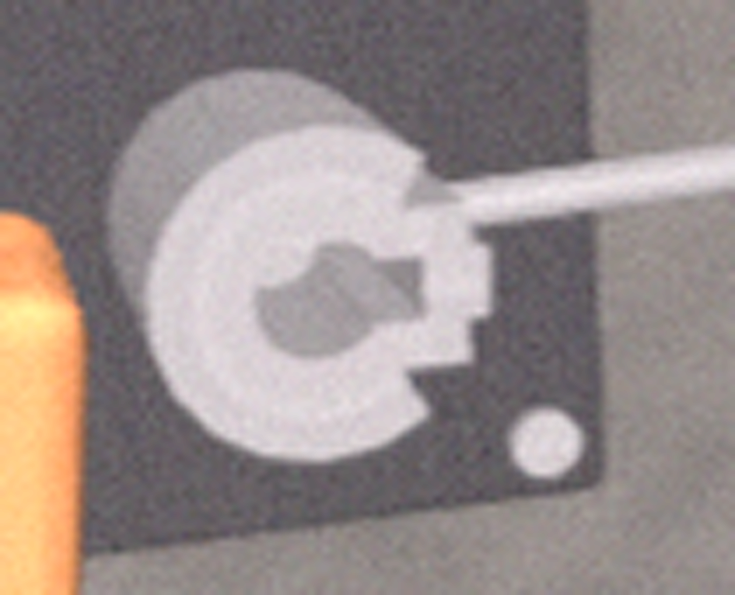

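Run:
```python
from h import *
f=load('wrist4'); c0=np.array([.6556,.0661])
L=.03; s=10000
w=[(c0[0]+a*L,c0[1]+b*L,.085) for a,b in((-1,-1),(1,-1),(1,1),(-1,1))]
src=np.float32([proj(f,p) for p in w]); n=600
dst=np.float32([(0,n),(n,n),(n,0),(0,0)])
im=cv2.warpPerspective(f['frame'],cv2.getPerspectiveTransform(src,dst),(n,n),flags=cv2.INTER_CUBIC)
im=np.clip(im.astype(float)*2,0,255).astype(np.uint8)
g=cv2.GaussianBlur(cv2.cvtColor(im,cv2.COLOR_RGB2GRAY),(0,0),6)
t,m=cv2.threshold(g[180:420,180:500],0,255,cv2.THRESH_OTSU); m=255-m; print(t)
full=np.zeros_like(g); full[180:420,180:500]=m
cs,_=cv2.findContours(full,cv2.RETR_EXTERNAL,cv2.CHAIN_APPROX_NONE); 
o=im.copy(); cv2.drawContours(o,cs,-1,(255,0,0),1); cv2.circle(o,(300,300),240,(0,255,0),1); cv2.circle(o,(300,300),92,(0,255,0),1); cv2.circle(o,(300,300),155,(0,255,0),1)
cv2.imwrite('pics/rect4.png',o[:,:,::-1])
for c in cs:
    if cv2.contourArea(c)<5000: continue
    p=c[:,0]; q=p[(p[:,0]>410)]; print(len(q), p.min(0),p.max(0))
    for lo in(405,420,435):
        e=p[(p[:,0]>=lo)&(p[:,0]<lo+8)]; print(lo,e[:,1].min(),e[:,1].max())
```

```text
186.0
174 [212 227] [464 400]
405 248 346
420 247 342
435 247 342
```

View pics/rect4.png

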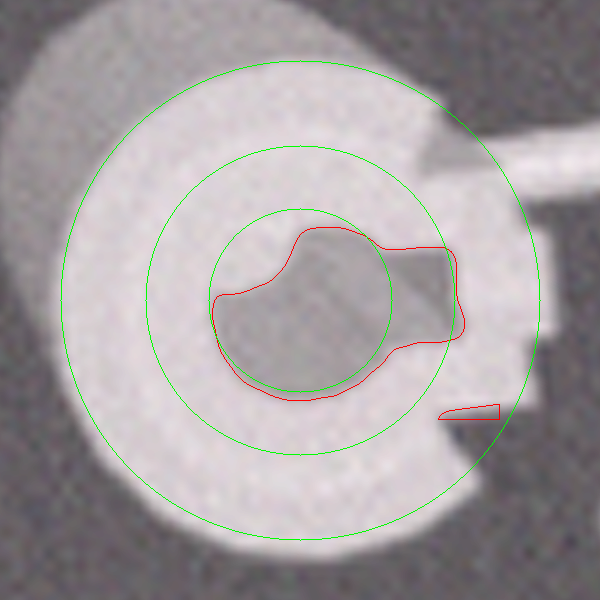

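Slot points at about +5° from world +x (slot end centre at rect (455,294), bore centre (304,308)); mouth at about (0.656, 0.065). Move above it.

```bash
python3 -m crank '[[1,5,20,0,-0.04],[1,10,40,0,-0.08],[1,15,61,12,-0.085],[1,15,61,25,-0.085],[1,15,61,36,-0.085]]'
python3 -m crank '[[1,0,0,0,0],[1,0,0,0,0]]'
python3 - <<'E'
from h import *
d([.656,.065,.223],5)
for n in('wrist','side','scene'): grab(n,n+'5')
a=load('side5');b=load('scene5')
d([.656,.065,.223],5); print(r.observe()['ft_force'])
M=[.656,.065,.085]; print(proj(a,M),proj(b,M))
def crop(f,p,h=40):
    u,v=map(int,p); return cv2.resize(f['frame'][v-h:v+h,u-h:u+h],(400,400),interpolation=cv2.INTER_CUBIC)
cv2.imwrite('pics/crop5.png',np.hstack([crop(a,proj(a,[.656,.065,.11])),crop(b,proj(b,[.656,.065,.11]))])[:,:,::-1])
E
```

```text
time: 6.25
eef_pos: [0.6564, 0.0627, 0.2321]
eef_rot: [[-0.084, 0.996, -0.002], [0.996, 0.084, -0.0], [-0.0, -0.002, -1.0]]
ft_force: [-1.6, -0.5, -2.8]
width: 0.0207
time: 6.45
eef_pos: [0.6561, 0.0633, 0.2342]
eef_rot: [[-0.084, 0.996, -0.001], [0.996, 0.084, -0.0], [-0.0, -0.001, -1.0]]
ft_force: [0.3, 0.6, -2.3]
width: 0.0211
shift mm [ 1.7  0.  11.2] norm 11.4 yaz 4.83 turn -0.003 t 6.45 pos [0.6561 0.0633 0.2342]
shift mm [ 1.4 -0.7 12.3] norm 12.3 yaz 4.86 turn -0.002 t 6.6 pos [0.6568 0.0637 0.2353]
[ 0.74077889  0.31962385 -2.38992249]
(np.float64(287.44335214914383), np.float64(169.4487125066041)) (np.float64(247.9683838469547), np.float64(255.08778383012074))
```

View pics/crop5.png

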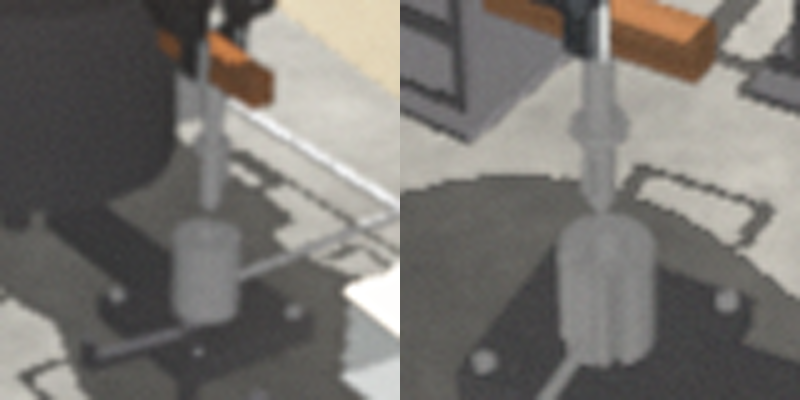

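View pics/wrist5.png

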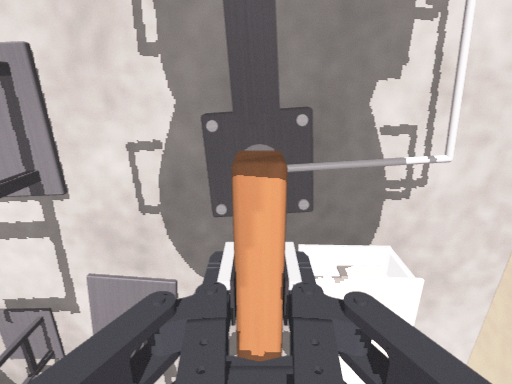

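Side crop: shaft tip (209,208) over socket centre (207,232). Scene crop: tip (600,208) against centre (607,240), so about 1.5 mm more in +y is needed. Descend gently.

```bash
python3 -m crank '[[1,2,0,8,0],[1,2,0,16,0],[1,2,0,24,0],[1,2,0,28,0],[1,2,0,32,0]]'
python3 -m crank '[[1,0,0,4,0],[1,0,0,6,0],[1,0,0,6,0]]'
python3 - <<'E'
from h import *
d([.656,.065,.223],5); print(r.observe()['ft_force'],r.observe()['moment'])
E
```

```text
time: 7.1
eef_pos: [0.6562, 0.0659, 0.2016]
eef_rot: [[-0.085, 0.996, -0.001], [0.996, 0.085, -0.0], [0.0, -0.001, -1.0]]
ft_force: [-0.4, 0.1, -2.8]
width: 0.0206
time: 7.4
eef_pos: [0.6563, 0.0659, 0.196]
eef_rot: [[-0.085, 0.996, -0.0], [0.996, 0.085, -0.0], [-0.0, -0.0, -1.0]]
ft_force: [-0.3, -0.1, -2.7]
width: 0.021
shift mm [ -0.8  -0.4 -27. ] norm 27.0 yaz 4.87 turn -0.002 t 7.4 pos [0.6563 0.0659 0.196 ]
[-0.300696   -0.07315801 -2.66330365] [-0.0126067   0.03953668  0.01645145]
```

```bash
python3 -m crank '[[1,0,0,3,0],[1,0,0,6,0],[1,0,0,8,0],[1,0,0,8,0]]'
python3 -m crank '[[1,0,0,2,0],[1,0,0,4,0],[1,0,0,4,0]]'
```

```text
time: 7.8
eef_pos: [0.6562, 0.0659, 0.1879]
eef_rot: [[-0.085, 0.996, -0.001], [0.996, 0.085, 0.0], [0.0, -0.001, -1.0]]
ft_force: [-0.3, 0.5, -3.1]
width: 0.0212
time: 8.1
eef_pos: [0.6562, 0.0659, 0.184]
eef_rot: [[-0.085, 0.996, -0.0], [0.996, 0.085, -0.0], [0.0, -0.0, -1.0]]
ft_force: [-0.9, -0.9, -2.0]
width: 0.0208
```

```bash
python3 -m crank '[[1,0,0,3,0],[1,0,0,6,0],[1,0,0,9,0],[1,0,0,12,0],[1,0,0,12,0]]'
python3 -m crank '[[1,0,0,3,0],[1,0,0,6,0],[1,0,0,9,0],[1,0,0,9,0]]'
```

```text
time: 8.6
eef_pos: [0.6561, 0.0659, 0.1717]
eef_rot: [[-0.085, 0.996, -0.001], [0.996, 0.085, -0.0], [0.0, -0.001, -1.0]]
ft_force: [0.0, -0.2, -2.3]
width: 0.0209
time: 9.0
eef_pos: [0.6565, 0.0659, 0.1633]
eef_rot: [[-0.085, 0.996, 0.0], [0.996, 0.085, 0.0], [-0.0, 0.0, -1.0]]
ft_force: [-1.0, 0.5, 2.4]
width: 0.0207
```

Spring is being felt. Continue to the collar.

```bash
python3 -m crank '[[1,0,0,2,0],[1,0,0,4,0],[1,0,0,5,0],[1,0,0,5,0]]'
python3 -m crank '[[1,0,0,1.5,0],[1,0,0,3,0],[1,0,0,3,0],[1,0,0,3,0]]' 100
```

```text
time: 9.4
eef_pos: [0.6566, 0.0659, 0.1592]
eef_rot: [[-0.085, 0.996, 0.001], [0.996, 0.085, -0.0], [-0.0, 0.001, -1.0]]
ft_force: [-2.5, -0.3, 9.8]
width: 0.0206
time: 9.8
eef_pos: [0.6567, 0.0659, 0.1591]
eef_rot: [[-0.085, 0.996, 0.003], [0.996, 0.085, -0.0], [-0.0, 0.003, -1.0]]
ft_force: [-11.7, -0.2, 33.2]
width: 0.0208
```

Collar is seated: z has stopped at 0.159 and the force has risen to 33 N. Back off a little for a moderate hold, then verify visually.

```bash
python3 -m crank '[[1,0,0,-1.5,0],[1,0,0,-1.5,0],[1,0,0,-1.5,0],[1,0,0,-1.5,0]]' 100
python3 - <<'E'
from h import *
a=grab('side','side6');b=grab('scene','scene6')
def crop(f,p,h=40):
    u,v=map(int,p); return cv2.resize(f['frame'][v-h:v+h,u-h:u+h],(400,400),interpolation=cv2.INTER_CUBIC)
cv2.imwrite('pics/crop6.png',np.hstack([crop(a,proj(a,[.656,.065,.11])),crop(b,proj(b,[.656,.065,.11]))])[:,:,::-1])
o=r.observe(); print(o['ft_force'],o['moment'],o['eef_pos'],o['time'])
E
```

```text
time: 10.2
eef_pos: [0.6566, 0.0659, 0.1591]
eef_rot: [[-0.085, 0.996, 0.002], [0.996, 0.085, -0.0], [-0.0, 0.002, -1.0]]
ft_force: [-7.5, 0.3, 21.7]
width: 0.0206
[-6.84208096  0.05760254 21.05723666] [-0.05046886  2.00501563 -0.05626702] [0.656637   0.06592226 0.15915187] 10.3
```

View pics/crop6.png

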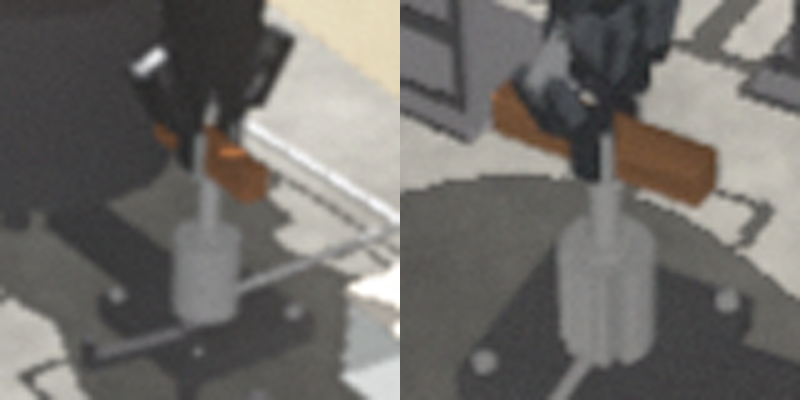

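Both crops show the collar down on the rim ((207,230) and (605,245)), the shaft upright and the bar gripped. TCP z is 0.1591 against 0.159 predicted for full depth.

```bash
python3 -c "
from rig import r
print(r.hand_in()); o=r.observe(); print(o['time'],o['ft_force'],o['eef_pos'])"
```

```text
the job is handed in; nothing more can be done
None
the job is handed in; nothing more can be done
```

The key is in the socket with its collar on the rim, and I handed the job in at about 10.3 s with the arm still gripping and pushing down.

- **Steps:** I lifted the brown-handled key off the middle-sized stand and measured the slot at about 5° from world +x. I set the fin to that angle before lowering it. It went straight into the slot, so no searching turn was needed, and I pushed on against the spring until the collar met the rim.
- **Last checks:** The tool was at z 0.1591 m, against 0.159 m predicted for full depth, and more push did not lower it. Downward push was about 21 N, grip was set to 100 N, and the tool was vertical to within about 0.2°. The side and scene pictures show the collar on the rim and the key upright.
- **Disagreements:** The scene and side cameras put the bar 7–11 mm away from the wrist camera's position, so I used the wrist camera. About 7 N of sideways force along −x remained while pressing.
- **Not checked:** Plunger travel is only inferred from the depth and the spring force. I did not re-measure the tongs, lid or tub; the planned path passed well clear of them.

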